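# Put the drum sander back into service

### The arm

A 6-joint arm with a two-finger parallel gripper is mounted at the origin on the work surface. World frame = base frame: x ahead of the robot, y to its left, z up, the work surface at z = 0. Lengths are in mm, angles in rad, forces in N, time in s.
With the tool pointing down it reaches from about 325 to 875 mm from the base axis. Payload 4.4 kg.
Tool frame: the origin (TCP) lies midway between the tips of the shut fingers; the grasp point (between the pads) lies 19 mm behind it; z points along the fingers, y is the line along which they close (so a half turn about z gives the same grasp; the last joint's range is limited). The gripper opens to 85 mm and grips with 20 to 120 N. Pads are 22 mm wide; open, the fingers measure 114 mm over their backs; the gripper's body (76 mm by 85 mm) begins 54 mm behind the grasp point. The pads swing forward as they close: fully open they stand 13 mm farther back than shut.
Start: joints at [-1.28, 0.207, 1.542, -0, 1.393, -0.15], TCP at [245.32, -520.044, 231.282] pointing down, gripper open.
Joint ranges: [-2.73, 2.73], [-0.86, 2.22], [0.23, 2.46], [-1.11, 4.25], [0.08, 2.63], [-2.82, 2.82]. Speed limits (rad/s): [2.79, 2.79, 3.14, 3.14, 3.14, 3.14].

### API

Orientations are given as a unit quaternion [w, x, y, z].
In Python, from station import robot gives the robot as it stands.
- The arm moves only by the shell command python3 -m inch 'ROWS'. ROWS is JSON, one flat list of numbers, 7 for each row, row after row: the turn, a rotation vector about the world's x, y, z in rad, then the shift along the world's x, y, z in m, then the closure, from -1 (fully open) to 1 (shut). In form: [wx, wy, wz, dx, dy, dz, jaw, wx, wy, wz, dx, dy, dz, jaw, ...]. A call has 1 to 12 rows; each row shifts and turns the commanded pose from where the row before left it; what a row does not reach is not made up. A row lasts 1/10 s, in which the tool goes at most 50 mm and 8.59 degrees, less where a joint would pass 70% of its speed; a pose out of reach is approached as far as the arm can. A call is refused whole if a number of a shift passes 0.05 or a number of a turn 0.15, either way. A call with a gripper value outside its range is refused whole. The fingers move at their own pace and stop on an object; the grip force is fixed at half the most. Time passes only in rows, so rows that do not move let the fingers close. It gives the time, the measured TCP pose, the force, the opening and the grip force at its end, in the units of the state.
- robot.read_state(): the state, without advancing time (a new reading comes with each control period).
- robot.snapshot(name): name is "side" or "top"; returns (picture, depth): 480x640x3 uint8, red, green, blue; 480x640 float32, mm along the optical axis (not along the pixel's ray), 0 where there is no reading.
- robot.camera_model(name): a dict with "K" (3x3 intrinsics, pixels), "origin" and "attitude" of the camera in the world. Camera axes: x right, y down, z forward; pixel columns grow to the right and rows downward; lengths in mm; the calibration is good to about 2 mm. A picture is of the moment at which its call begins. camera_model takes no time and is no camera call.
- robot.job_done(): hands the job in; it is judged then, once.
The state is a dict: "time_s": time; "qpos": joint angles; "dq": joint speeds; "effort": joint torques, N m; "tool_pos": TCP position; "tcp_rot": TCP orientation; "ft_force": force on the tool from outside, world axes, zero at the start; "ft_torque": the same for the moment, N m; "gripper_width": finger opening in mm; "gripper_force": force on a finger pad.
Only numpy, scipy, OpenCV 4.12 (cv2) and the standard library are available. Lean on these libraries where they do the work, as an engineer would, in place of code of your own. Each camera call takes 0.05 s, during which the arm holds its last target. There are 200 camera calls.

### The job

The small blue drum sander was locked for a sleeve change by a red wedge jammed tight between its fixed stop and its sprung brake shoe. Work the wedge loose by tilting it to and fro along the gap in small side pulls while easing it upwards, without lifting or dragging the sander, which only stands loose on the bench. Then lower the wedge into the yellow tray and let go, and only after that flip the toggle of the grey isolator box over until it snaps to the green side; leave the foot, the jar and the screwdriver alone.

Things in the scene. Friction and masses are not known exactly. Their poses are not given: they have to be found in the camera images.
- sander: blue drum sander 220 mm (its x) x 150 mm (its y), body top 70 mm high, 3 kg, standing LOOSE on rubber feet. Origin: centre of its underside on the bench, z up. Brown drum (46 mm thick, along x, top 104 mm high) at y = +52 mm; its bearing blocks at x = +-95 mm reach 102 mm.
- gap (a point): middle of the sander's gap, 90 mm above the bench over the sander's origin, sander's axes. The gap runs along x, open at both ends: steel stop on the -y side, sprung brass shoe on the +y side, both 50 mm long, tops 105 mm high. The shoe pinches the wedge's lower 30 mm with 40 N, fading to 30 N; after 20 mm of lift the wedge is loose, after 30 mm out. A straight pull lifts the sander.
- wedge_mid (a point): centre of the red wedge, half-way up: 90 mm tall, 26 mm wide (its x), 0.12 kg; z points from thin end to head. 12 mm thick (its y) at the thin end, 16.5 mm from 45 mm up. At the start it stands thin end down in the gap within 5 mm of its middle, axes along the sander's, this point 120 mm, thin end 75 mm, top 165 mm above the bench.
- wedge_head (a point): centre of the wedge's parallel head (26 mm along x, 16.5 mm along y, 45 mm tall), 22 mm above wedge_mid; take it with the fingers closing along y. To rock it, tilt hand and wedge together about its y, +-0.1 to 0.16 rad about a point in the gap, coming up 1 to 3 mm each swing: this takes under 15 N. Moving the head sideways without tilting it drags the sander.
- tray: fixed yellow open tray, outer 160 mm (its x) by 120 mm (its y), 30 mm tall, walls 4 mm, floor 4 mm thick. Origin: centre of its underside, on the bench; z up. It may be on either side of the sander.
- isolator: grey isolator switch box fixed to the bench, 110 mm (its x) by 80 mm (its y), 40 mm tall. Origin: centre of its underside; z up. A red mark on top at the -x end (off), a green mark at the +x end (on). The toggle's pivot is 42 mm above the bench over the origin, along its y. The box is on the other side of the sander from the tray.
- toggle_tip (a point): centre of the 22 mm ball at the end of the black toggle lever (a 12 mm rod, ball centre 65 mm from the pivot). Off, it leans to the box's -x: 28 mm from the origin, 100 mm above the bench; on, it mirrors this towards +x.
- toggle (a joint): toggle angle in rad: 0 off (leaning to red, -x), 0.9 on (leaning to green, +x). A spring holds it at either end; it takes about 2.5 N at the ball to push it off and it snaps over by itself past the middle, 0.45.
- foot: bystander: skin-coloured prosthetic foot, 200 mm long, 150 mm tall, loose. Origin: centre of its sole
- jar: bystander: white jar with a blue cap, 68 mm across, 90 mm tall, loose. Origin: centre of its underside
- driver: bystander: screwdriver lying on the bench, about 200 mm long, loose

How it is judged (in metres and radians):
On the way, in this order (a step that is already met when the one before it is completed fails the run):
1. the wedge is drawn up out of the gap (its thin end above the stop and the shoe) (z of wedge_mid in the frame of sander above 0.151 m), for 0.1 s.
2. the wedge is lowered into the tray while still held (its centre less than 75 mm above the tray's underside) (z of wedge_mid in the frame of tray below 0.075 m and x of wedge_mid in the frame of tray between -0.08 and 0.08 m and y of wedge_mid in the frame of tray between -0.06 and 0.06 m and contact force between the fingers and wedge above 2 N), for 0.05 s.
3. the toggle has snapped over to on (value of joint toggle above 0.8 rad), for 0.2 s.
At the end, for the whole second after the job is handed in: The wedge lies or stands at rest inside the tray (its centre within the tray's outline and less than 60 mm above its underside), let go, and the toggle is over at on (more than 0.8 rad) (value of joint toggle above 0.8 rad and x of wedge_mid in the frame of tray between -0.08 and 0.08 m and y of wedge_mid in the frame of tray between -0.06 and 0.06 m and z of wedge_mid in the frame of tray below 0.06 m and linear speed of wedge below 0.02 m/s); the robot touches nothing.
It fails at once if the sander is lifted or shifted by more than 15 mm (distance of sander from where it was at the start of the episode above 0.015 m).
It fails at once if the sander is tipped by more than 0.1 rad (angle between sander's own z axis and vertical above 0.1 rad).
It fails at once if the toggle is thrown past its middle while the wedge is not yet in the tray (value of joint toggle above 0.5 rad and horizontal distance between wedge_mid and tray above 0.11 m).
It fails at once if the foot, the jar or the screwdriver is moved by more than 30 mm (distance of any of foot, jar, driver from where it was at the start of the episode above 0.03 m).
It also fails if it takes over 72 s, if anything falls off the work surface, if the arm or the gripper's body presses on something with over 40 N, if the wrist force passes 120 N, or if a joint passes its speed limit or range.

## Working session

There is one attempt and no reset: what is moved stays moved. The work goes in short steps, Python scripts to look and compute and a shell command to move; the robot and the scene stay as the last step left them, time stands still between calls to the robot, and variables do not carry over. Pictures are saved under pics/ and viewed, at most 10 in all, crops included, and the job is handed in when it is done.

```bash
mkdir -p pics; ls; python3 - <<'E'
from station import robot
import cv2,numpy as np
for n in("top","side"):
    p,d=robot.snapshot(n); cv2.imwrite(f"pics/{n}0.png",p[:,:,::-1]); np.savez(f"pics/{n}0.npz",p=p,d=d)
    print(n,robot.camera_model(n))
print(robot.read_state())
E
```

```text
pics
top {'K': array([[571.69966391,   0.        , 306.03849565],
       [  0.        , 571.69966391, 237.64658596],
       [  0.        ,   0.        ,   1.        ]]), 'origin': array([ 502.41437245,   94.67684116, 1639.1059325 ]), 'attitude': array([-0.0342777 ,  0.71309839, -0.69963019,  0.02886719])}
side {'K': array([[496.98678974,   0.        , 314.20957984],
       [  0.        , 496.98678974, 234.90004748],
       [  0.        ,   0.        ,   1.        ]]), 'origin': array([ 326.21866571, -593.10296374,  768.5121539 ]), 'attitude': array([-0.39398861,  0.9005185 , -0.16503409,  0.08125982])}
{'time_s': 0.1, 'qpos': array([-1.28048959e+00,  2.07380181e-01,  1.54282673e+00, -2.56173691e-05,
        1.39353420e+00, -1.50485683e-01]), 'dq': array([ 1.04577913e-03, -1.43501200e-03, -2.72948175e-03,  6.33161928e-05,
       -4.33391893e-04,  2.31495005e-04]), 'effort': array([-5.75048598e-04, -3.84090972e+01, -2.92547572e+01, -2.19013727e-04,
        4.86094505e-03, -7.70644050e-06]), 'tool_pos': array([ 245.11398098, -519.36221693,  230.2087052 ]), 'tcp_rot': array([-1.07072705e-03,  9.75809848e-01,  2.18618356e-01, -8.76136891e-05]), 'ft_force': array([-0.70054787,  0.31062656, -0.64789742]), 'ft_torque': array([ 0.0260549 ,  0.00270612, -0.03577009]), 'gripper_force': 0.0, 'gripper_width': 85.33777160805741}
```

View pics/top0.png

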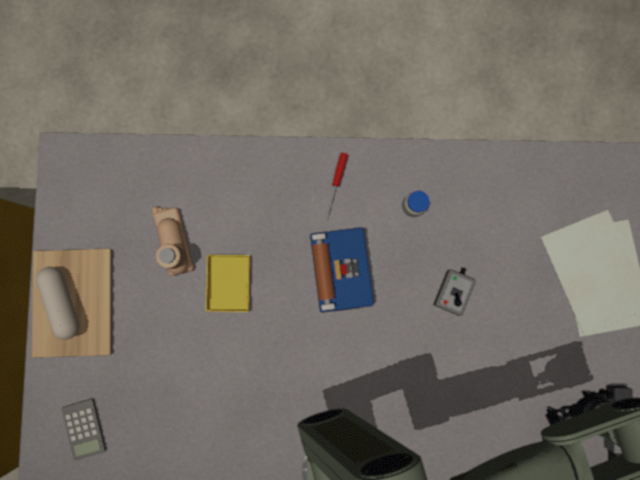

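View pics/side0.png

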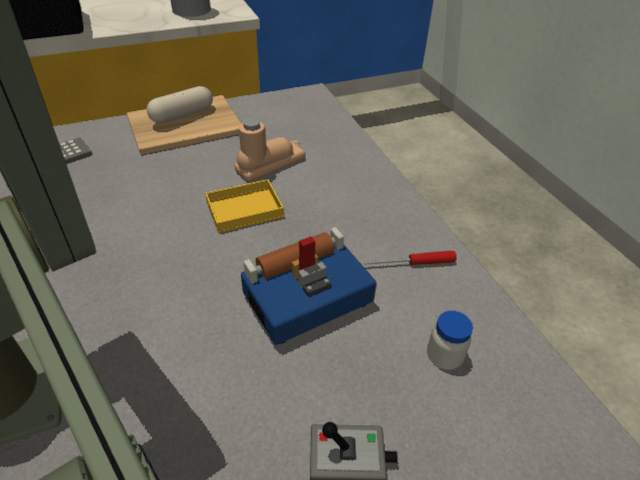

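Top view: sander at about (343,270) with the wedge at (346,269), tray (229,283), isolator (456,291) with red mark (446,302) and green mark (455,279), jar (417,203), driver (338,185), foot (172,242). In the side view the wedge's red face is at (307,253) and the toggle ball at (330,430).

```bash
cat > h.py <<'E'
import cv2,numpy as np
from station import robot
from scipy.spatial.transform import Rotation as R
def cam(n):
    m=robot.camera_model(n); q=m["attitude"]; return m["K"],m["origin"],R.from_quat([q[1],q[2],q[3],q[0]]).as_matrix()
def pts(n,d,mask):
    K,o,A=cam(n); v,u=np.nonzero(mask&(d>0)); z=d[v,u]
    return (np.stack([(u-K[0,2])/K[0,0]*z,(v-K[1,2])/K[1,1]*z,z],1)@A.T)+o
def ray(n,uv,h):
    K,o,A=cam(n); r=A@np.array([(uv[0]-K[0,2])/K[0,0],(uv[1]-K[1,2])/K[1,1],1]); return o+r*(h-o[2])/r[2]
def rect(P):
    (c,s,a)=cv2.minAreaRect(P[:,:2].astype(np.float32)); return np.round(c,1),np.round(s,1),round(a,1)
def mask(p,col,box):
    r,g,b=[p[:,:,i].astype(int) for i in range(3)]
    m={'red':(r>90)&(g<50)&(b<50),'blue':(b>r+40)&(b>g+25),'yellow':(r>b+60)&(g>b+50),'green':(g>r+40)&(g>b+30),
     'dark':(r<45)&(g<45)&(b<45),'grey':(abs(r-g)<12)&(abs(g-b)<14)&(r>125),'white':(r>170)&(g>160)&(b>140),'brown':(r>g+40)&(r>b+60)&(g<100)&(r<190)&(g>45)}[col]
    k=np.zeros_like(m); x0,y0,x1,y1=box; k[y0:y1,x0:x1]=1
    return m&k
E
python3 - <<'E'
from h import *
T=np.load("pics/top0.npz");S=np.load("pics/side0.npz")
def show(n,D,col,box,lo,hi):
    P=pts(n,D['d'],mask(D['p'],col,box)); P=P[(P[:,2]>lo)&(P[:,2]<hi)]
    print(n,col,len(P),*(rect(P) if len(P)>3 else ()),P.mean(0).round(1),np.percentile(P[:,2],[5,50,95]).round(1))
show('top',T,'blue',(300,220,385,320),55,85)
show('top',T,'brown',(305,225,340,315),80,120)
show('top',T,'red',(335,255,365,285),60,200)
show('side',S,'red',(290,230,325,275),100,200)
show('side',S,'blue',(235,235,380,345),60,80)
show('top',T,'yellow',(195,245,260,320),-5,50)
show('top',T,'grey',(430,260,485,320),25,60)
show('top',T,'red',(430,260,485,320),20,60)
show('top',T,'green',(430,260,485,320),20,60)
show('side',S,'red',(310,420,390,479),20,60)
show('side',S,'green',(310,420,390,479),20,60)
show('side',S,'dark',(315,418,345,445),85,130)
show('top',T,'dark',(435,275,475,310),80,130)
show('side',S,'grey',(300,420,400,479),30,60)
show('side',S,'dark',(315,418,345,445),30,130)
for n,D,b in(('top',T,(335,255,365,285)),('side',S,(290,230,325,275)),('side',S,(315,418,345,445))):
    m=mask(D['p'],'red' if b[0]<315 or n=='top' else 'dark',b); v,u=np.nonzero(m); print(n,u.min(),u.max(),v.min(),v.max(),u.mean(),v.mean())
a=cv2.resize(T['p'][225:320,300:485,::-1],None,fx=4,fy=4,interpolation=cv2.INTER_CUBIC)
b=cv2.resize(S['p'][225:300,235:385,::-1],None,fx=2.4,fy=2.4); c=cv2.resize(S['p'][410:480,290:410,::-1],None,fx=2.4,fy=2.4)
o=np.zeros((600,760,3),np.uint8);o[:380,:740]=a;o[382:562,:360]=b;o[382:550,365:653]=c;cv2.imwrite("pics/c0.png",o)
E
```

```text
top blue 2437 [558.    8.2] [214.3 143.7] 8.4 [559.9 -13.2  71.4] [65.7 71.3 77.2]
top brown 659 [550.7  62.6] [145.2  33.3] 8.4 [550.1  62.8 102.6] [ 94.9 102.9 109.1]
top red 48 [556.2   9.2] [23.  13.4] 1.7 [555.4   9.1 165.6] [160.3 166.  171.2]
side red 88 [556.2   6.5] [26.8 14.9] 1.9 [555.5   5.6 164. ] [156.7 164.9 166.4]
side blue 4112 [557.6   5.5] [217.5 146.7] 8.2 [550.5 -21.8  69.9] [67.1 70.1 72.2]
top yellow 2328 [515.1 329.6] [158.1 125.7] 0.2 [515.6 328.3   8.1] [-0.9  5.9 30.8]
top grey 255 [ 501.5 -309.6] [56.3 84.3] 67.4 [ 505.6 -311.7   43.7] [37.5 44.1 49.3]
top red 3 [ 474.4 -280.9   43.5] [43.  43.7 43.8]
top green 8 [ 540.3 -306.7] [4.7 6.5] 81.1 [ 540.7 -307.    45.6] [40.7 45.3 50.3]
side red 35 [ 473.9 -280.9] [10.3  9. ] 69.5 [ 472.6 -281.3   43.3] [41.7 43.4 44.8]
side green 61 [ 540.4 -308.3] [12.8 11.6] 72.2 [ 540.3 -308.3   43.2] [41.6 43.3 45. ]
side dark 202 [ 473.8 -302.5] [17.9 22.4] 35.3 [ 473.7 -304.1  105.6] [ 90.  107.8 111.7]
top dark 42 [ 479.6 -301. ] [13.  24.7] 56.1 [ 478.7 -298.7  105.3] [ 84.6 108.9 118.4]
side grey 1487 [ 500.7 -311.2] [60.1 89.7] 68.3 [ 503.1 -317.1   42.4] [40.3 42.4 44.4]
side dark 267 [ 478.9 -305.4] [17.1 31.6] 64.2 [ 477.1 -305.4   98.4] [ 70.9 105.6 111.5]
top 341 346 264 273 343.5098039215686 268.7647058823529
side 299 315 237 249 307.1931818181818 241.39772727272728
side 323 344 423 444 332.6816479400749 432.9737827715356
```

View pics/c0.png

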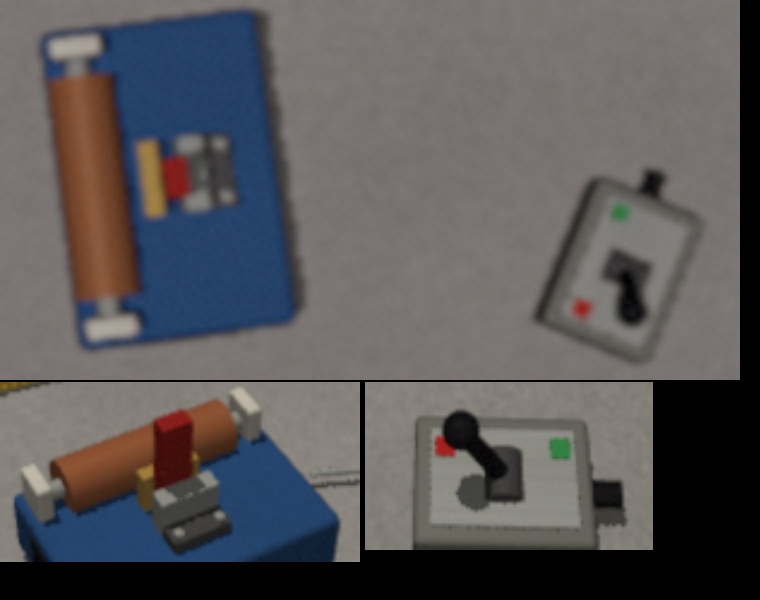

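```bash
python3 -m inch '[0,0,-0.025,0.02,0.033,0,-1,0,0,-0.025,0.02,0.033,0,-1,0,0,-0.025,0.02,0.033,0,-1,0,0,-0.025,0.02,0.033,0,-1,0,0,-0.025,0.02,0.033,0,-1,0,0,-0.025,0.02,0.033,0,-1,0,0,-0.025,0.02,0.033,0,-1,0,0,-0.025,0.02,0.033,0,-1,0,0,-0.025,0.02,0.033,0,-1,0,0,-0.025,0.02,0.033,0,-1,0,0,-0.025,0.02,0.033,0,-1,0,0,-0.02,0.02,0.033,0,-1]'
```

```text
time_s: 1.3
tool_pos: [485.6, -122.4, 230.9]
tcp_rot: [-0.0, 0.997, 0.072, -0.0]
ft_force: [-0.3, -0.5, -0.1]
gripper_width: 85.5
gripper_force: 0.0
```

```bash
python3 -m inch '[0,0,0,0.014,0.026,0,-1,0,0,0,0.014,0.026,0,-1,0,0,0,0.014,0.026,0,-1,0,0,0,0.014,0.026,0,-1,0,0,0,0.014,0.0255,0,-1,0,0,0,0,0,0,-1,0,0,0,0,0,0,-1]'
python3 - <<'E'
from h import *
print(robot.read_state()['tool_pos'])
for n in("top","side"):
    p,d=robot.snapshot(n); cv2.imwrite(f"pics/{n}1.png",p[:,:,::-1]); np.savez(f"pics/{n}1.npz",p=p,d=d)
P=pts('side',d,mask(p,'red',(280,220,335,290)));print(len(P))
Q=P[P[:,2]>160];print('top',rect(Q),Q.mean(0))
Q=P[P[:,2]<155];print('face',Q.mean(0),len(Q)); 
E
```

```text
time_s: 2.0
tool_pos: [554.9, 5.9, 230.6]
tcp_rot: [0.0, 0.997, 0.074, -0.001]
ft_force: [-0.5, -1.0, 0.5]
gripper_width: 85.4
gripper_force: 0.0
[554.88480188   5.86189349 230.59164379]
50
top (array([555.1,   6.7]), array([25.4, 14.5]), 5.6) [549.88982802   6.21102006 164.66417645]
face [544.94730208  11.89422703 134.82108604] 11
```

View pics/side1.png

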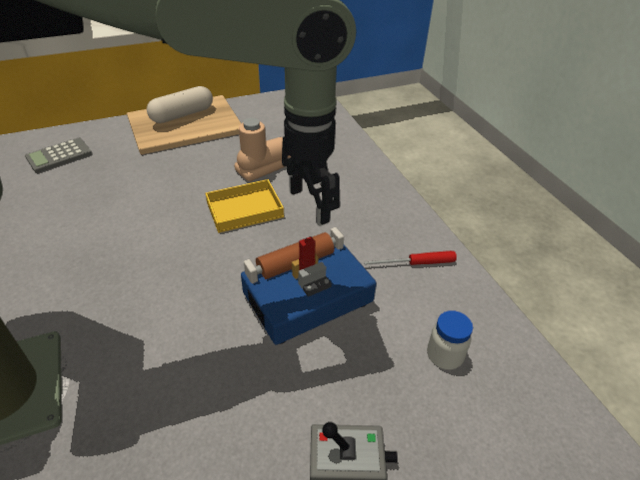

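Hand is centred over the wedge; fingertips at (325,215), wedge at (307,250). Descend and grip.

```bash
python3 -m inch '[0,0,0,0.001,0.0015,-0.027,-1,0,0,0,0,0,-0.027,-1,0,0,0,0,0,-0.027,-1,0,0,0,0,0,-0.027,-1,0,0,0,0,0,0,-1,0,0,0,0,0,0,0.2,0,0,0,0,0,0,0.2,0,0,0,0,0,0,0.4,0,0,0,0,0,0,0.4,0,0,0,0,0,0,0.5,0,0,0,0,0,0,0.5,0,0,0,0,0,0,0.5]'
```

```text
time_s: 3.3
tool_pos: [556.7, 7.6, 123.8]
tcp_rot: [-0.0, 0.997, 0.073, 0.001]
ft_force: [-0.5, 3.5, 2.1]
gripper_width: 21.5
gripper_force: 1.7
```

```bash
python3 -m inch '[0,0,0,0,0.002,0,0.5,0,0,0,0,0,0,0.5,0,0,0,0,0,0,0.5]'
```

```text
time_s: 3.6
tool_pos: [556.0, 8.6, 122.9]
tcp_rot: [0.0, 0.997, 0.073, -0.0]
ft_force: [-1.0, 0.3, -1.0]
gripper_width: 21.5
gripper_force: 0.0
```

```bash
python3 -m inch '[0,0,0,0,0,0,0.55,0,0,0,0,0,0,0.6,0,0,0,0,0,0,0.7,0,0,0,0,0,0,1,0,0,0,0,0,0,1,0,0,0,0,0,0,1,0,0,0,0,0,0,1]'
```

```text
time_s: 4.3
tool_pos: [555.9, 9.9, 123.1]
tcp_rot: [-0.001, 0.997, 0.073, -0.0]
ft_force: [-1.7, 5.9, 1.9]
gripper_width: 15.5
gripper_force: 59.7
```

```bash
python3 -m inch '[0,0,0,0,0.001,0,1,-0.009,0.064,0,0.0021,0.0003,0.0005,1,-0.009,0.064,0,0.0021,0.0003,0.0005,1,0,0,0,0,0,0,1]'; python3 -m inch '[0.009,-0.064,0,-0.0021,-0.0003,0.0005,1,0.009,-0.064,0,-0.0021,-0.0003,0.0005,1,0.009,-0.064,0,-0.0021,-0.0003,0.0005,1,0.009,-0.064,0,-0.0021,-0.0003,0.0005,1,0,0,0,0,0,0,1]'
```

```text
time_s: 4.7
tool_pos: [559.9, 10.5, 123.6]
tcp_rot: [0.004, 0.995, 0.073, -0.067]
ft_force: [-4.0, 1.3, 2.3]
gripper_width: 15.8
gripper_force: 60.1
time_s: 5.2
tool_pos: [551.7, 9.2, 125.8]
tcp_rot: [-0.004, 0.995, 0.072, 0.067]
ft_force: [2.3, 2.4, -8.0]
gripper_width: 15.9
gripper_force: 59.6
```

```bash
python3 -m inch '[-0.009,0.064,0,0.0023,0.0003,0.0005,1,-0.009,0.064,0,0.0023,0.0003,0.0005,1,-0.009,0.064,0,0.0023,0.0003,0.0005,1,-0.009,0.064,0,0.0023,0.0003,0.0005,1,0,0,0,0,0,0,1]'; python3 -m inch '[0.009,-0.064,0,-0.0024,-0.0003,0.0005,1,0.009,-0.064,0,-0.0024,-0.0003,0.0005,1,0.009,-0.064,0,-0.0024,-0.0003,0.0005,1,0.009,-0.064,0,-0.0024,-0.0003,0.0005,1,0,0,0,0,0,0,1]'
```

```text
time_s: 5.7
tool_pos: [560.4, 10.3, 127.1]
tcp_rot: [0.005, 0.995, 0.073, -0.067]
ft_force: [-3.6, 1.3, -0.3]
gripper_width: 16.0
gripper_force: 61.0
time_s: 6.2
tool_pos: [551.2, 8.9, 129.9]
tcp_rot: [-0.004, 0.995, 0.072, 0.067]
ft_force: [3.5, 1.5, -8.6]
gripper_width: 15.6
gripper_force: 59.8
```

```bash
python3 -m inch '[-0.009,0.064,0,0.0025,0.0003,0.0005,1,-0.009,0.064,0,0.0025,0.0003,0.0005,1,-0.009,0.064,0,0.0025,0.0003,0.0005,1,-0.009,0.064,0,0.0025,0.0003,0.0005,1,0,0,0,0,0,0,1]'; python3 -m inch '[0.009,-0.064,0,-0.0027,-0.0004,0.0006,1,0.009,-0.064,0,-0.0027,-0.0004,0.0006,1,0.009,-0.064,0,-0.0027,-0.0004,0.0006,1,0.009,-0.064,0,-0.0027,-0.0004,0.0006,1,0,0,0,0,0,0,1]'
python3 - <<'E'
from h import *
for n in("top","side"):
    p,d=robot.snapshot(n); np.savez(f"pics/{n}2.npz",p=p,d=d)
cv2.imwrite("pics/c2.png",cv2.resize(p[200:350,220:400,::-1],None,fx=4,fy=4))
P=pts('side',d,mask(p,'blue',(235,235,380,345)));P=P[(P[:,2]>60)&(P[:,2]<90)];print(rect(P),np.percentile(P[:,2],[5,50,95]))
E
```

```text
time_s: 6.7
tool_pos: [561.0, 10.2, 131.4]
tcp_rot: [0.005, 0.995, 0.073, -0.067]
ft_force: [-4.4, 0.7, -1.9]
gripper_width: 15.7
gripper_force: 61.2
time_s: 7.2
tool_pos: [550.7, 8.6, 134.6]
tcp_rot: [-0.004, 0.995, 0.072, 0.067]
ft_force: [3.1, 2.7, -10.6]
gripper_width: 15.7
gripper_force: 59.8
(array([556.9,   5.1]), array([216.3, 147.8]), 8.2) [66.55940898 70.06841575 72.30022957]
```

View pics/c2.png

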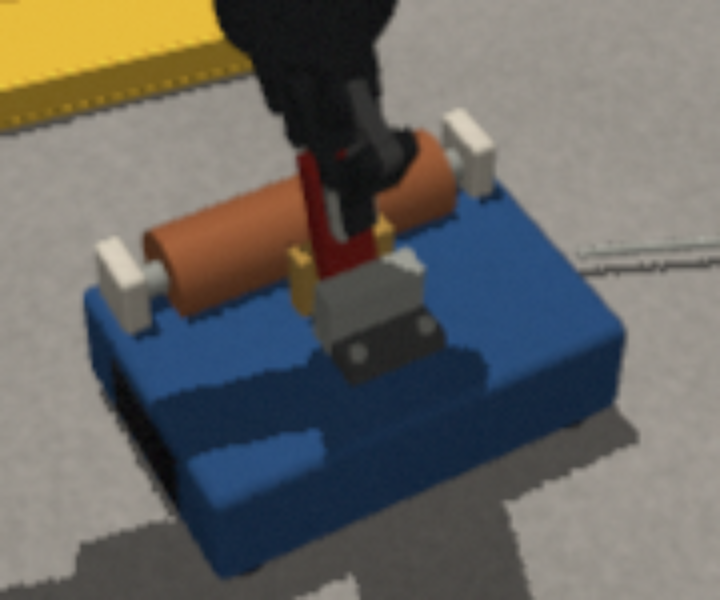

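The wedge (crop ~ (345,230)) is held and tilted, and the sander hasn't moved. Keep rocking.

```bash
python3 -m inch '[-0.009,0.064,0,0.0029,0.0004,0.0006,1,-0.009,0.064,0,0.0029,0.0004,0.0006,1,-0.009,0.064,0,0.0029,0.0004,0.0006,1,-0.009,0.064,0,0.0029,0.0004,0.0006,1,0,0,0,0,0,0,1]'; python3 -m inch '[0.009,-0.064,0,-0.003,-0.0004,0.0006,1,0.009,-0.064,0,-0.003,-0.0004,0.0006,1,0.009,-0.064,0,-0.003,-0.0004,0.0006,1,0.009,-0.064,0,-0.003,-0.0004,0.0006,1,0,0,0,0,0,0,1]'; python3 -m inch '[-0.009,0.064,0,0.0032,0.0005,0.0006,1,-0.009,0.064,0,0.0032,0.0005,0.0006,1,-0.009,0.064,0,0.0032,0.0005,0.0006,1,-0.009,0.064,0,0.0032,0.0005,0.0006,1,0,0,0,0,0,0,1]'; python3 -m inch '[0.009,-0.064,0,-0.0034,-0.0005,0.0006,1,0.009,-0.064,0,-0.0034,-0.0005,0.0006,1,0.009,-0.064,0,-0.0034,-0.0005,0.0006,1,0.009,-0.064,0,-0.0034,-0.0005,0.0006,1,0,0,0,0,0,0,1]'
```

```text
time_s: 7.8
tool_pos: [561.7, 10.1, 136.3]
tcp_rot: [0.005, 0.995, 0.073, -0.068]
ft_force: [-3.8, -0.8, -1.7]
gripper_width: 15.9
gripper_force: 61.2
time_s: 8.3
tool_pos: [550.5, 8.4, 139.7]
tcp_rot: [-0.004, 0.995, 0.072, 0.067]
ft_force: [4.1, -0.3, -9.8]
gripper_width: 15.6
gripper_force: 59.6
time_s: 8.8
tool_pos: [563.1, 10.2, 141.6]
tcp_rot: [0.005, 0.995, 0.073, -0.067]
ft_force: [-3.8, -2.6, -2.0]
gripper_width: 15.9
gripper_force: 61.2
time_s: 9.3
tool_pos: [549.1, 8.3, 145.6]
tcp_rot: [-0.003, 0.995, 0.072, 0.066]
ft_force: [0.2, -0.6, -1.6]
gripper_width: 15.9
gripper_force: 61.3
```

```bash
python3 -m inch '[-0.009,0.064,0,0.0035,0.0005,0.0006,1,-0.009,0.064,0,0.0035,0.0005,0.0006,1,-0.009,0.064,0,0.0035,0.0005,0.0006,1,-0.009,0.064,0,0.0035,0.0005,0.0006,1,0,0,0,0,0,0,1]'; python3 -m inch '[0.009,-0.064,0,-0.0036,-0.0005,0.0006,1,0.009,-0.064,0,-0.0036,-0.0005,0.0006,1,0,0,0,0,0,0.001,1,0,0,0,0,0,0.001,1,0,0,0,0,0,0.001,1]'
```

```text
time_s: 9.8
tool_pos: [567.0, 10.9, 147.5]
tcp_rot: [0.005, 0.995, 0.073, -0.063]
ft_force: [1.1, -1.4, -0.4]
gripper_width: 15.6
gripper_force: 61.4
time_s: 10.3
tool_pos: [557.0, 9.8, 151.3]
tcp_rot: [0.0, 0.997, 0.073, 0.0]
ft_force: [-0.3, -2.0, -2.1]
gripper_width: 16.0
gripper_force: 61.3
```

```bash
python3 -m inch '[0,0,0,0,0,0.003,1,0,0,0,0,0,0.006,1,0,0,0,0,0,0.015,1,0,0,0,0,0,0.02,1,0,0,0,0,0,0.02,1,0,0,0,0,0,0.02,1]'; python3 -m inch '[0,0,0.11,-0.0035,0.0265,0,1,0,0,0.12,-0.0035,0.0265,0,1,0,0,0.12,-0.0035,0.0265,0,1,0,0,0.12,-0.0035,0.0265,0,1,0,0,0.12,-0.0035,0.0265,0,1,0,0,0.12,-0.0035,0.0265,0,1,0,0,0.12,-0.0035,0.0265,0,1,0,0,0.12,-0.0035,0.0265,0,1,0,0,0.12,-0.0035,0.0265,0,1,0,0,0.12,-0.0035,0.0265,0,1,0,0,0.12,-0.0035,0.0265,0,1,0,0,0.12,-0.0035,0.0265,0,1]'
python3 - <<'E'
from h import *
for n in("top","side"):
    p,d=robot.snapshot(n); np.savez(f"pics/{n}3.npz",p=p,d=d)
    if n=='side': cv2.imwrite("pics/c3.png",cv2.resize(p[60:350,170:470,::-1],None,fx=2,fy=2))
print(robot.read_state()['tool_pos'])
for n,D in(('side0','pics/side0.npz'),):
    Q=pts('side',np.load(D)['d'],mask(np.load(D)['p'],'yellow',(195,170,295,235)));Q=Q[(Q[:,2]>-5)&(Q[:,2]<40)];print(rect(Q))
E
```

```text
time_s: 10.9
tool_pos: [557.0, 10.3, 237.1]
tcp_rot: [-0.0, 0.997, 0.073, 0.001]
ft_force: [-0.2, -0.3, -1.3]
gripper_width: 15.8
gripper_force: 61.3
time_s: 12.1
tool_pos: [514.5, 329.6, 236.5]
tcp_rot: [0.0, 0.703, 0.711, 0.001]
ft_force: [0.7, -0.6, -1.7]
gripper_width: 15.3
gripper_force: 61.3
[513.9132962  331.5546702  236.35708211]
(array([515.5, 342.5]), array([158.9, 159.5]), 90.0)
```

View pics/c3.png

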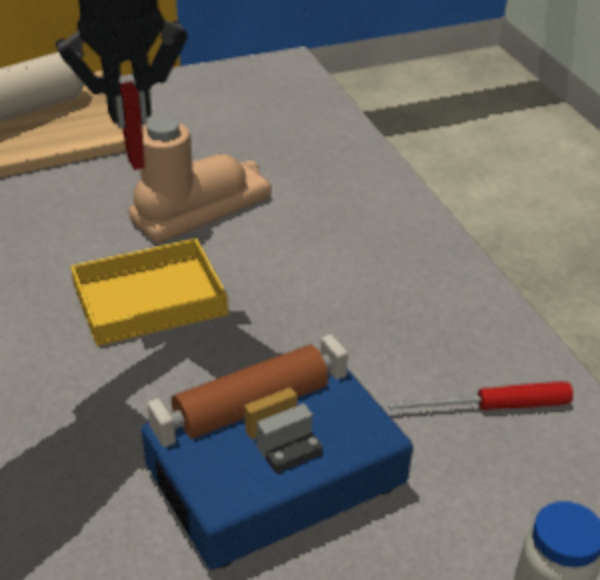

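The wedge hangs from the hand at crop (133,130), above the tray; the sander's gap is empty. Lower it.

```bash
python3 -m inch '[0,0,0,0,-0.001,-0.025,1,0,0,0,0,0,-0.025,1,0,0,0,0,0,-0.025,1,0,0,0,0,0,-0.025,1,0,0,0,0,0,-0.025,1,0,0,0,0,0,-0.025,1,0,0,0,0,0,-0.015,1,0,0,0,0,0,-0.008,1,0,0,0,0,0,-0.003,1,0,0,0,0,0,0,1]'; python3 -m inch '[0,0,0,0,0,-0.002,1,0,0,0,0,0,-0.002,1,0,0,0,0,0,0,1]'
```

```text
time_s: 13.2
tool_pos: [515.1, 327.2, 59.6]
tcp_rot: [0.0, 0.705, 0.709, 0.001]
ft_force: [-0.3, 0.0, -1.1]
gripper_width: 15.7
gripper_force: 61.3
time_s: 13.5
tool_pos: [514.7, 327.1, 55.2]
tcp_rot: [0.0, 0.705, 0.709, 0.0]
ft_force: [-0.6, 0.4, -1.5]
gripper_width: 15.9
gripper_force: 61.3
```

```bash
python3 -m inch '[0,0,0,0,0,-0.0015,1,0,0,0,0,0,-0.0015,1,0,0,0,0,0,0,1]';python3 -m inch '[0,0,0,0,0,0,0.5,0,0,0,0,0,0,0.3,0,0,0,0,0,0,0.1,0,0,0,0,0,0,-0.3,0,0,0,0,0,0,-0.5,0,0,0,0,0,0,-0.5,0,0,0,0,0,0,-0.5]'
python3 - <<'E'
from h import *
p,d=robot.snapshot("side"); cv2.imwrite("pics/c4.png",cv2.resize(p[130:250,170:320,::-1],None,fx=4,fy=4))
E
```

```text
time_s: 13.8
tool_pos: [514.7, 327.1, 52.0]
tcp_rot: [0.0, 0.705, 0.709, 0.0]
ft_force: [0.7, 0.4, -1.1]
gripper_width: 15.7
gripper_force: 61.6
time_s: 14.5
tool_pos: [514.5, 327.0, 51.9]
tcp_rot: [-0.0, 0.705, 0.709, 0.0]
ft_force: [0.2, 0.8, -0.7]
gripper_width: 63.9
gripper_force: 0.0
```

View pics/c4.png

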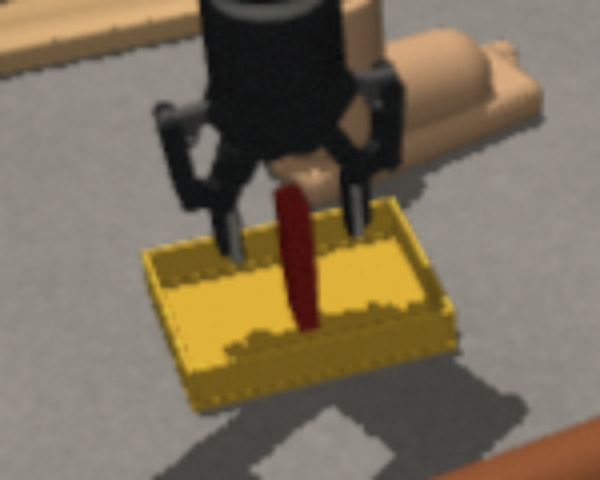

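Wedge stands upright in the tray (crop (297,260)), fingers clear on both sides. Retreat and head for the isolator.

```bash
python3 -m inch '[0,0,0,0,0,0.01,-0.5,0,0,0,0,0,0.02,-0.5,0,0,0,0,0,0.03,-0.5,0,0,0,0,0,0.04,-0.5,0,0,0,0,0,0.04,-0.5,0,0,0,0,0,0.04,-0.5]';python3 -m inch '[0,0,-0.12,-0.004,-0.034,0,1,0,0,-0.12,-0.004,-0.034,0,1,0,0,-0.12,-0.004,-0.034,0,1,0,0,-0.12,-0.004,-0.034,0,1,0,0,-0.12,-0.004,-0.034,0,1,0,0,-0.12,-0.004,-0.034,0,1,0,0,-0.12,-0.004,-0.034,0,1,0,0,-0.12,-0.004,-0.034,0,1,0,0,-0.12,-0.004,-0.034,0,1,0,0,-0.12,-0.004,-0.034,0,1,0,0,-0.12,-0.004,-0.034,0,1,0,0,-0.12,-0.004,-0.034,0,1]'
python3 - <<'E'
from h import *
p,d=robot.snapshot("top")
P=pts('top',d,mask(p,'red',(200,240,260,320)));print(P.mean(0),len(P),rect(P))
E
```

```text
time_s: 15.15
tool_pos: [514.4, 326.9, 234.3]
tcp_rot: [0.0, 0.705, 0.709, 0.0]
ft_force: [0.8, 0.5, -0.4]
gripper_width: 64.0
gripper_force: 0.0
time_s: 16.35
tool_pos: [466.3, -82.4, 232.9]
tcp_rot: [0.0, 0.998, 0.065, 0.001]
ft_force: [1.9, -1.3, 0.1]
gripper_width: -0.2
gripper_force: 0.0
[516.98744519 319.2376113   95.30640605] 26 (array([517.9, 319.4]), array([ 8.2, 20.1]), 1.1)
```

```bash
python3 -m inch '[0,0,-0.074,-0.0038,-0.0294,0,1,0,0,-0.074,-0.0038,-0.0294,0,1,0,0,-0.074,-0.0038,-0.0294,0,1,0,0,-0.074,-0.0038,-0.0294,0,1,0,0,-0.074,-0.0038,-0.0294,0,1,0,0,-0.074,-0.0038,-0.0294,0,1,0,0,-0.074,-0.0038,-0.0294,0,1,0,0,0,0,0,0,1]';python3 -m inch '[0,0,0,0,0,-0.03,1,0,0,0,0,0,-0.03,1,0,0,0,0,0,-0.03,1,0,0,0,0,0,-0.03,1,0,0,0,0,0,-0.022,1,0,0,0,0,0,0,1]'
python3 - <<'E'
from h import *
p,d=robot.snapshot("side"); cv2.imwrite("pics/c5.png",cv2.resize(p[330:480,220:420,::-1],None,fx=4,fy=4))
E
```

```text
time_s: 17.2
tool_pos: [439.6, -290.1, 232.8]
tcp_rot: [0.001, 0.981, -0.192, 0.001]
ft_force: [0.4, 0.6, 0.4]
gripper_width: -0.3
gripper_force: 0.0
time_s: 17.8
tool_pos: [437.7, -283.8, 86.8]
tcp_rot: [-0.002, 0.982, -0.189, -0.003]
ft_force: [0.5, -0.4, 0.0]
gripper_width: -0.2
gripper_force: 0.0
```

View pics/c5.png

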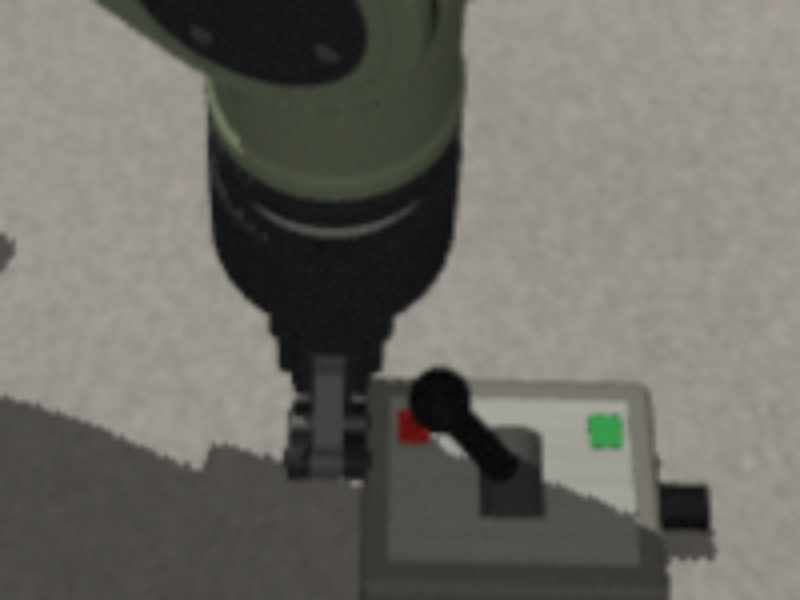

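Closed fingers are at crop (330,420), the ball at (440,400), directly ahead in the push direction. Push.

```bash
python3 -m inch '[0,0,0,0.005,-0.0022,0,1,0,0,0,0.005,-0.0022,0,1,0,0,0,0.005,-0.0022,0,1,0,0,0,0.005,-0.0022,0,1,0,0,0,0.005,-0.0022,0,1,0,0,0,0.005,-0.0022,0,1,0,0,0,0.005,-0.0022,0,1,0,0,0,0.005,-0.0022,0,1,0,0,0,0,0,0,1]'; python3 -m inch '[0,0,0,0.004,-0.0017,0,1,0,0,0,0.004,-0.0017,0,1,0,0,0,0.004,-0.0017,0,1,0,0,0,0,0,0,1]'
```

```text
time_s: 18.75
tool_pos: [481.1, -305.2, 90.0]
tcp_rot: [0.0, 0.982, -0.19, 0.001]
ft_force: [-0.6, 0.6, -0.1]
gripper_width: 0.0
gripper_force: 0.0
time_s: 19.15
tool_pos: [492.6, -310.0, 90.0]
tcp_rot: [0.0, 0.982, -0.19, 0.0]
ft_force: [-0.6, -0.4, 0.1]
gripper_width: 0.0
gripper_force: 0.0
```

```bash
python3 -m inch '[0,0,0,-0.014,0.006,0,1,0,0,0,-0.014,0.006,0,1,0,0,0,-0.014,0.006,0,1,0,0,0,-0.014,0.006,0.02,1,0,0,0,0,0,0.04,1,0,0,0,0,0,0.04,1,0,0,0,0,0,0.04,1,0,0,0,0,0,0,1]'
python3 - <<'E'
from h import *
p,d=robot.snapshot("side"); a=cv2.resize(p[330:480,220:420,::-1],None,fx=2,fy=2);b=cv2.resize(p[150:300,200:400,::-1],None,fx=2,fy=2)
cv2.imwrite("pics/c6.png",np.hstack([a,b]))
E
```

```text
time_s: 19.95
tool_pos: [439.2, -288.5, 237.3]
tcp_rot: [0.004, 0.982, -0.19, 0.006]
ft_force: [-0.1, -1.3, -0.1]
gripper_width: -0.2
gripper_force: 0.0
```

View pics/c6.png

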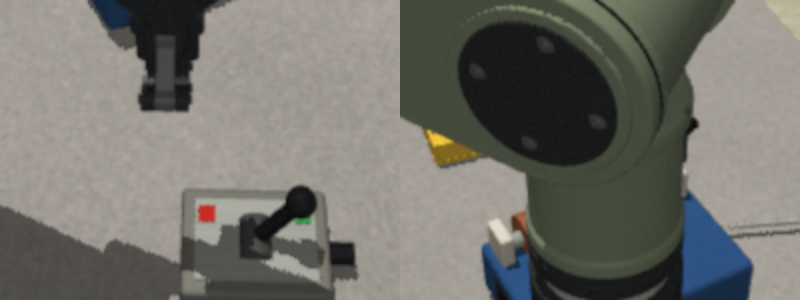

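The toggle leans to green (crop (300,200)) and the hand is clear of everything.

```bash
python3 -c "
from station import robot
print(robot.job_done())"
```

```text
the job is handed in; nothing more can be done
None
```

The job is handed in: I rocked the wedge out with no visible shift of the sander, left it standing in the yellow tray, then flipped the toggle to green (wedge and toggle seen by camera); the station returned no verdict.

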